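# Pack the soldering caddy

## Robot

A 6-joint arm with a two-finger parallel gripper is mounted at the origin on a cart in front of the work surface, level with it; the furniture and walls round the work are solid. World frame = base frame: x ahead of the robot, y to its left, z up, the work surface at z = 0. Lengths are in m, angles in degrees, forces in N, time in s.
With the tool pointing down it reaches from about 0.4 to 0.825 m from the base axis. Payload 7 kg.
Tool frame: the origin (TCP) lies at the very end of the fingers, on their centre line; the grasp point (between the pads) lies 19 mm behind it (ctrl.grip_point_offset is the distance from the TCP to the grasp point, in m); x points along the fingers, z is the direction in which the jaws open and shut, and the axes are right-handed (so a half turn about x gives the same grasp; the last joint's range is limited). The gripper opens to 88 mm and grips with 3 to 60 N. Pads are 19 mm wide; open, the fingers measure 130 mm over their backs; the gripper's body (78 mm by 193 mm) begins 47 mm behind the grasp point.
Start: joints at [91.507, 20.546, 0.682, 0, -70.136, -16.507], TCP at [0.175, 0.652, 0.227] pointing down, gripper open.
Joint ranges: [-176.03, 176.03], [-82.01, 121.73], [-58.28, 71.71], [-173.87, 95.51], [-174.79, -0.11], [-173.66, 173.66]. Speed limits (degrees/s): [136.94, 136.94, 172.46, 180, 180, 180].

## Interface

Orientations are given as [roll, pitch, yaw] about the fixed x, y, z axes, in that order (R = Rz(yaw) Ry(pitch) Rx(roll)).
In Python, from plant import get_obs, snapshot, calibration, close_job, ctrl gives the robot as it stands.
- The arm moves only by the tool move_arm, never from a script. Its argument "commands" is a list that holds one entry, the list of rows, each a list of 4 numbers: the shift along the tool's x, y, z in cm, then the turn about the tool's x in rad. In form: [[[dx, dy, dz, spin], ...]]. A call has 1 to 8 rows; each row shifts and turns the commanded pose from where the row before left it, along the tool's axes as they then stand; what a row does not reach is not made up. A row lasts 1/10 s, in which the tool goes at most 50 mm and 8.59 degrees, less where a joint would pass 70% of its speed; a pose out of reach is approached as far as the arm can. A call with a gripper value outside its range is refused whole. "jaw" is the finger opening in cm, from 0 to 8.76, set as the call begins (left out, the last holds). The fingers move at their own pace and stop on an object; the grip force is fixed at half the most. Time passes only in rows, so rows that do not move let the fingers close. It gives the time, the measured TCP pose, the force and the opening at its end, in the units of the state.
- get_obs(): the state, without advancing time (a new reading comes with each control period).
- snapshot(name): name is "scene" or "top" or "wrist"; returns (picture, depth): 420x560x3 uint8, red, green, blue; 420x560 float32, m along the optical axis (not along the pixel's ray), 0 where there is no reading.
- calibration(name): a dict with "mtx" (3x3 intrinsics, pixels), "T" (4x4, takes a point from camera to world coordinates); the wrist camera has in their place "tool_from_camera" (4x4, takes a point from camera to tool coordinates, whose origin is the TCP and whose axes are the tool frame's). Camera axes: x right, y up, looking along -z (the intrinsics and any distortion apply to the point x, -y, -z); pixel columns grow to the right and rows downward; lengths in m; the calibration is good to about 2 mm. The wrist camera is an equidistant fisheye: a pixel r from the principal point sees the ray r / f radians off the axis. A picture is of the moment at which its call begins: read the wrist's pose just before it. calibration takes no time and is no camera call.
- close_job(): hands the job in, once; it reports no verdict.
The state is a dict: "clock": time; "joint_pos": joint angles; "qvel": joint speeds; "tau": joint torques, N m; "tool_pos": TCP position; "orientation": TCP orientation; "force": force on the tool from outside, world axes, zero at the start; "moment": the same for the moment, N m; "opening": finger opening in m.
Only numpy, scipy, OpenCV 4.12 (cv2) and the standard library are available. Lean on these libraries where they do the work, as an engineer would, in place of code of your own. Each camera call takes 0.05 s, during which the arm holds its last target. There are 200 camera calls.

## Task

Pack the soldering caddy for a job away from the bench: take the rack of spare iron tips down from the two screws it hangs on by its keyholes (lift it, then pull it off) and stand it upright in the rectangular pocket of the black caddy, and set each of the three bigger screw-lid jars upright and fully down in the round well of its size, the widest in the widest well and the slimmest of the three in the narrowest. The fourth, squat little jar of tip tinner and the black rubber loupe look much like them but belong to this bench: leave both standing where they are.

Things in the scene. Friction and masses are not known exactly. Their poses are not given: they have to be found in the camera images.
- jar_large: The largest jar: cream-coloured body, black screw lid, 50 mm across and 63 mm tall, standing upright and loose on the bench. Origin: centre of its underside; z up. Take it across its diameter from above. It belongs in well_large.
- jar_medium: The medium jar: cream-coloured body, green screw lid, 42 mm across and 37 mm tall, standing upright and loose on the bench. Origin: centre of its underside; z up. Take it across its diameter from above. It belongs in well_medium.
- jar_small: The small jar: slender, cream-coloured body, yellow screw lid, 34 mm across and 43 mm tall, standing upright and loose on the bench. Origin: centre of its underside; z up. Take it across its diameter from above. It belongs in well_small.
- tip_rack: Aluminium rack of 4 iron tips, hung on 2 screws of a fixed steel upright. Origin: underside centre of its shelf, z up, open front -x. Shelf 46 (x) by 76 (y) mm, tips to z 37. Back plate x 20 to 23; black grip on top x 15.5 to 27.5, y -21 to 21, z 82 to 112: pinch it along x from above (upright behind ends at z 74). Keyholes: lift 14 mm (10 to 18), pull 20 mm or more along -x. Stands alone on its shelf.
- tinner_jar: Look-alike that stays: squat little jar of tip tinner, the smallest of all, dark grey lid, 30 mm across and 22 mm tall, standing upright and loose on the bench. Origin: centre of its underside; z up. Do not move it.
- loupe_black: Look-alike that stays: black rubber eye loupe, slightly conical, no lid, 35 mm across and 30 mm tall, standing loose on the bench. Origin: centre of its underside; z up. Do not move it.
- well_large: Grey block 95 x 95 x 18 mm, fixed, one of four (in any order, 97 mm apart) in the black caddy tray, whose walls are 26 mm high. Origin: centre of its underside, 4 mm above the bench; z up, x and y along its sides. In its top is a round well 58 mm across and 12 mm deep (floor at z = 6 mm), chamfered 3 mm: the well of the largest jar.
- well_medium: Grey block 95 x 95 x 18 mm, fixed, one of four (in any order, 97 mm apart) in the black caddy tray, whose walls are 26 mm high. Origin: centre of its underside, 4 mm above the bench; z up, x and y along its sides. In its top is a round well 50 mm across and 12 mm deep (floor at z = 6 mm), chamfered 3 mm: the well of the medium jar.
- well_small: Grey block 95 x 95 x 18 mm, fixed, one of four (in any order, 97 mm apart) in the black caddy tray, whose walls are 26 mm high. Origin: centre of its underside, 4 mm above the bench; z up, x and y along its sides. In its top is a round well 42 mm across and 12 mm deep (floor at z = 6 mm), chamfered 3 mm: the well of the small jar.
- rack_pocket: Grey block 95 x 95 x 18 mm, fixed, one of four (in any order, 97 mm apart) in the black caddy tray, whose walls are 26 mm high. Origin: centre of its underside, 4 mm above the bench; z up, x and y along its sides. In its top is a rectangular pocket 60 mm (x) by 84 mm (y) and 12 mm deep (floor at z = 6 mm), chamfered 3 mm: the place of the tip rack, its width along the pocket's y, either way round.

How it is judged:
By the outcome, as a careful person would: the job done as asked, in the order asked, and still so for the second after the job is handed in, with the robot touching nothing.
It also fails if it takes over 101 s, if anything falls off the work surface, if the arm or the gripper's body presses on something with over 40 N, if the wrist force passes 120 N, or if a joint passes its speed limit or range.

## Working session

There is one attempt and no reset: what is moved stays moved. The work goes in short steps, Python scripts to look and compute and a tool call to move; the robot and the scene stay as the last step left them, time stands still between calls to the robot, and variables do not carry over. Pictures are saved under pics/ and viewed, about 12 in all and at most 16, crops included, and the job is handed in when it is done.

Besides the shell and the picture viewer there is one more tool, called after "Call:" as name([rows], argument=value, ...), one row to a line, values as JSON. move_arm: Moves the arm, as the interface text tells. Its arguments: {"type":"object","properties":{"commands":{"type":"array"},"jaw":{"type":"number"}},"required":["commands"]}

```bash
ls; mkdir -p pics; cat > h.py <<'E'
import numpy as np, cv2
from plant import get_obs, snapshot, calibration, close_job, ctrl
def snap(n,f):
    p,d=snapshot(n); cv2.imwrite(f'pics/{f}.png',p[:,:,::-1]); np.save(f'pics/{f}.npy',d); return p,d
def cloud(n,d):
    c=calibration(n);K=np.array(c['mtx']);T=np.array(c['T'])
    v,u=np.mgrid[:d.shape[0],:d.shape[1]]
    P=np.stack([(u-K[0,2])/K[0,0]*d,-(v-K[1,2])/K[1,1]*d,-d],-1)
    return P@T[:3,:3].T+T[:3,3]
E
python3 - <<'E'
from h import *
o=get_obs();print(o)
for n in('scene','top'):
    snap(n,n);c=calibration(n);print({k:np.round(v,3).tolist() if not isinstance(v,str) else v for k,v in c.items()})
print(calibration('wrist'),ctrl.grip_point_offset)
E
```

```text
pics
{'clock': 0.0, 'joint_pos': array([ 9.15072575e+01,  2.05918569e+01,  6.33969272e-01, -2.05515751e-02,
       -7.01346280e+01, -1.65086469e+01]), 'qvel': array([-0.02320806,  0.01959236, -0.06460009,  0.08158979, -0.08997163,
       -0.0479014 ]), 'tau': array([-5.05669523e-04, -5.82726645e+01,  2.93059945e+01,  6.99714527e+00,
        6.96104922e-03, -1.46141033e-04]), 'tool_pos': array([0.1745953 , 0.65152983, 0.22561804]), 'orientation': array([   4.71483228,   89.90548805, -100.29355645]), 'force': array([0.06520374, 0.26591904, 0.21348026]), 'moment': array([ 0.00941882, -0.025673  , -0.04595675]), 'opening': 0.08746934033347391}
{'mtx': [[457.277, 0.0, 271.502], [0.0, 457.277, 204.725], [0.0, 0.0, 1.0]], 'T': [[0.813, 0.266, -0.517, -0.158], [-0.581, 0.41, -0.703, -0.918], [0.025, 0.872, 0.488, 0.717], [0.0, 0.0, 0.0, 1.0]]}
{'mtx': [[383.375, 0.0, 280.549], [0.0, 383.375, 206.952], [0.0, 0.0, 1.0]], 'T': [[-0.219, 0.955, -0.2, 0.376], [-0.976, -0.216, 0.04, 0.057], [-0.005, 0.204, 0.979, 0.934], [0.0, 0.0, 0.0, 1.0]]}
{'mtx': array([[325.1922621 ,   0.        , 276.15454114],
       [  0.        , 325.1922621 , 207.12314174],
       [  0.        ,   0.        ,   1.        ]]), 'tool_from_camera': array([[ 6.83599920e-05,  2.69544469e-01, -9.62987941e-01,
        -1.59680005e-01],
       [ 2.18028573e-04,  9.62987916e-01,  2.69544477e-01,
         7.40700942e-02],
       [ 9.99999974e-01, -2.28384945e-04,  7.06145053e-06,
        -6.97801315e-04],
       [ 0.00000000e+00,  0.00000000e+00,  0.00000000e+00,
         1.00000000e+00]])} 0.0188
```

View pics/scene.png

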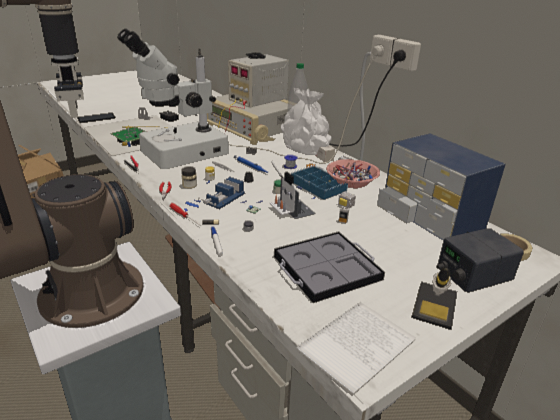

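View pics/top.png

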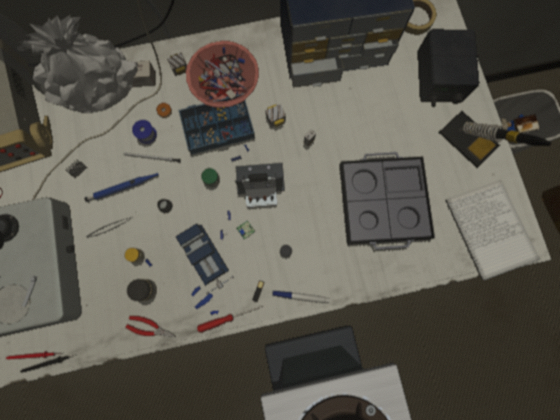

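```bash
python3 - <<'E'
from h import *
d=np.load('pics/top.npy');C=cloud('top',d)
for n,(u,v) in dict(large=(141,290),small=(134,255),med=(209,177),tin=(285,251),loupe=(165,205),rackgrip=(260,175),wellL=(365,181),pocket=(404,181),wA=(368,220),wB=(409,217),bench=(320,240)).items(): print(n,C[v,u].round(3))
p=cv2.imread('pics/top.png')
a=cv2.resize(p[140:260,220:440],None,fx=3.6,fy=3.6,interpolation=cv2.INTER_CUBIC)
b=cv2.resize(p[150:310,100:220],None,fx=3.6,fy=3.6,interpolation=cv2.INTER_CUBIC)
cv2.imwrite('pics/a.png',a);cv2.imwrite('pics/b.png',b)
# heights
for z0,z1 in((.02,.035),(.07,.13)):pass
E
```

```text
large [0.439 0.365 0.063]
small [0.522 0.377 0.043]
med [0.672 0.174 0.034]
tin [0.456 0.033 0.024]
loupe [0.632 0.296 0.012]
rackgrip [0.621 0.052 0.126]
wellL [ 0.583 -0.2    0.011]
pocket [ 0.562 -0.295  0.012]
wA [ 0.486 -0.182  0.01 ]
wB [ 0.472 -0.282  0.008]
bench [ 0.466 -0.057 -0.002]
```

View pics/a.png

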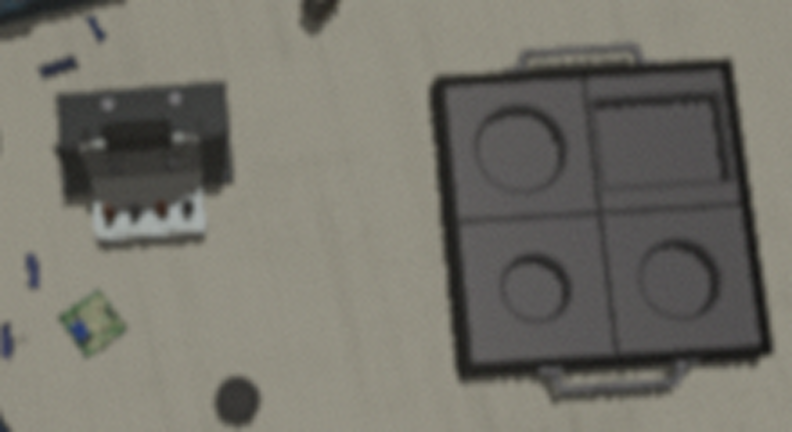

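View pics/b.png

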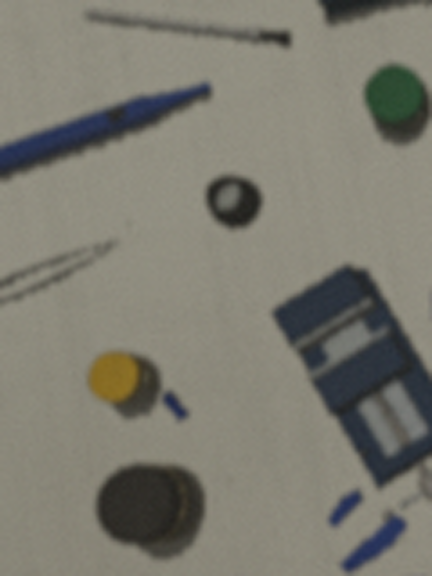

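```bash
cat >> h.py <<'E'
from scipy.spatial.transform import Rotation as R
def px(n,u,v,z):
    c=calibration(n);K=np.array(c['mtx']);T=np.array(c['T'])
    r=T[:3,:3]@np.array([(u-K[0,2])/K[0,0],-(v-K[1,2])/K[1,1],-1]);return T[:3,3]+r*(z-T[2,3])/r[2]
def pose():
    o=get_obs();return np.array(o['tool_pos']),R.from_euler('xyz',o['orientation'],degrees=True).as_matrix()
def yaw():
    p,M=pose();return np.degrees(np.arctan2(M[1,2],M[0,2]))
def cmd(x,y,z,yw=None):
    """needed shift cm in current tool axes, spin rad (tool z azimuth to yw, mod 180)"""
    p,M=pose();s=M.T@(np.array([x,y,z])-p)*100
    sp=0
    if yw is not None:
        sp=-((yw-yaw()+90)%180-90)   # tool x down -> spin about -z
    return s.round(2),round(float(np.radians(sp)),3)
def wpx(p,M,u,v,z):
    c=calibration('wrist');K=c['mtx'];T=c['tool_from_camera']
    a=np.array([(u-K[0,2])/K[0,0],(v-K[1,2])/K[1,1]]);t=np.hypot(*a);s=np.sin(t)/t if t>1e-9 else 1
    r=M@(T[:3,:3]@np.array([a[0]*s,-a[1]*s,-np.cos(t)]));o=p+M@T[:3,3]
    return o+r*(z-o[2])/r[2]
E
python3 - <<'E'
from h import *
def ca(u,v,z): return px('top',220+(u+.5)/3.6-.5,140+(v+.5)/3.6-.5,z)
def cb(u,v,z): return px('top',100+(u+.5)/3.6-.5,150+(v+.5)/3.6-.5,z)
P=lambda n,q:print(n,q.round(4))
P('L',cb(138,504,.063));P('M',cb(395,95,.037));P('S',cb(113,377,.043));P('tin',ca(238,401,.022));P('loupe',cb(234,201,.03))
P('wL',ca(520,150,.022));P('wM',ca(680,280,.022));P('wS',ca(536,289,.022))
w=[ca(520,150,.022),ca(680,280,.022),ca(536,289,.022)]
print('dist',np.linalg.norm(w[0]-w[2]),np.linalg.norm(w[1]-w[2]),'pocket',w[0]+w[1]-w[2],'ydir',w[2]-w[1],'xdir',w[0]-w[2])
e=[ca(97,243,.0),ca(205,235,.0)];print('shelf',e)
d=np.load('pics/top.npy');C=cloud('top',d)[150:215,230:290].reshape(-1,3)
m=(C[:,2]>.02)&(C[:,2]<.2)
for z0 in np.arange(.02,.15,.01):
    q=C[(C[:,2]>z0)&(C[:,2]<=z0+.01)]
    if len(q)>3:print(round(z0,2),len(q),q.mean(0).round(3),q.min(0).round(3),q.max(0).round(3))
g=C[C[:,2]>.11];r=cv2.minAreaRect((g[:,:2]*1000).astype(np.float32));print(r)
print(pose(),yaw())
E
```

```text
L [0.4409 0.3719 0.063 ]
M [0.6727 0.1724 0.037 ]
S [0.5252 0.3833 0.043 ]
tin [0.4558 0.0312 0.022 ]
loupe [0.6262 0.2922 0.03  ]
wL [ 0.5803 -0.1949  0.022 ]
wM [ 0.4696 -0.2756  0.022 ]
wS [ 0.4849 -0.18    0.022 ]
dist 0.0966015031794924 0.09683584802152258 pocket [ 0.56502897 -0.29050437  0.022     ] ydir [0.01530386 0.0956189  0.        ] xdir [ 0.0954487 -0.0148794  0.       ]
shelf [array([0.5853574 , 0.10142508, 0.        ]), array([0.57443258, 0.02737034, 0.        ])]
0.02 71 [0.609 0.06  0.024] [0.576 0.004 0.02 ] [0.632 0.109 0.03 ]
0.03 100 [0.643 0.073 0.036] [0.587 0.004 0.03 ] [0.711 0.113 0.04 ]
0.04 86 [0.629 0.063 0.045] [0.59  0.004 0.04 ] [0.706 0.114 0.05 ]
0.05 40 [0.623 0.059 0.055] [0.616 0.004 0.05 ] [0.633 0.11  0.06 ]
0.06 41 [0.622 0.057 0.065] [0.61  0.006 0.06 ] [0.632 0.111 0.07 ]
0.07 86 [0.619 0.055 0.075] [0.608 0.004 0.07 ] [0.632 0.11  0.08 ]
0.08 59 [0.625 0.06  0.085] [0.616 0.003 0.08 ] [0.635 0.111 0.09 ]
0.09 27 [0.621 0.055 0.095] [0.616 0.008 0.09 ] [0.628 0.095 0.1  ]
0.1 33 [0.618 0.056 0.104] [0.614 0.025 0.1  ] [0.627 0.09  0.11 ]
0.11 26 [0.617 0.059 0.115] [0.614 0.038 0.11 ] [0.62  0.079 0.12 ]
0.12 101 [0.621 0.058 0.125] [0.613 0.039 0.121] [0.63  0.079 0.129]
((504.70172119140625, 48.198448181152344), (254.24574279785156, 40.62012481689453), 4.990494728088379)
(array([0.1746218 , 0.65156658, 0.22571763]), array([[-2.27311104e-04,  9.65912682e-01, -2.58867997e-01],
       [-1.47915512e-03, -2.58868045e-01, -9.65911563e-01],
       [-9.99998880e-01,  1.63343499e-04,  1.48757827e-03]])) -105.00292068884804
```

```bash
cat >> h.py <<'E'
def plan(x,y,z,yw,n,dirn=0):
    p,M=pose();y0=yaw();d=(yw-y0+90)%180-90
    if dirn: d=(yw-y0)%180*1.0 if dirn>0 else -((y0-yw)%180)
    s=np.radians(-d)/n;st=(np.array([x,y,z])-p)*100/n;out=[]
    for i in range(n):
        Mi=M@R.from_rotvec([s*i,0,0]).as_matrix()
        out.append([*(Mi.T@st).round(2).tolist(),round(float(s),3)])
    print(f'from {p.round(4)} yaw {y0:.2f} turn {d:.1f} step|{np.linalg.norm(st):.2f}|cm');
    for i in range(0,n,8):print(out[i:i+8])
E
python3 -c "
from h import *
plan(.62,.058,.25,171.6,16)"
```

```text
from [0.1746 0.6516 0.2257] yaw -105.00 turn -83.4 step|4.64|cm
[[-0.15, 3.65, 2.86, 0.091], [-0.15, 3.89, 2.52, 0.091], [-0.15, 4.11, 2.16, 0.091], [-0.15, 4.29, 1.77, 0.091], [-0.15, 4.43, 1.38, 0.091], [-0.15, 4.54, 0.97, 0.091], [-0.15, 4.61, 0.55, 0.091], [-0.15, 4.64, 0.13, 0.091]]
[[-0.15, 4.63, -0.29, 0.091], [-0.15, 4.58, -0.71, 0.091], [-0.15, 4.5, -1.12, 0.091], [-0.15, 4.38, -1.53, 0.091], [-0.15, 4.22, -1.92, 0.091], [-0.15, 4.03, -2.29, 0.091], [-0.15, 3.81, -2.65, 0.091], [-0.15, 3.55, -2.99, 0.091]]
```

Call:
move_arm([
  [[-0.15,3.65,2.86,0.091],[-0.15,3.89,2.52,0.091],[-0.15,4.11,2.16,0.091],[-0.15,4.29,1.77,0.091],[-0.15,4.43,1.38,0.091],[-0.15,4.54,0.97,0.091],[-0.15,4.61,0.55,0.091],[-0.15,4.64,0.13,0.091]],
])

```text
clock: 0.9
tool_pos: [0.3982, 0.3533, 0.2385]
orientation: [-18.6, 90.0, -165.5]
force: [1.1, 0.6, -0.1]
opening: 0.0877
```

Call:
move_arm([
  [[-0.15,4.63,-0.29,0.091],[-0.15,4.58,-0.71,0.091],[-0.15,4.5,-1.12,0.091],[-0.15,4.38,-1.53,0.091],[-0.15,4.22,-1.92,0.091],[-0.15,4.03,-2.29,0.091],[-0.15,3.81,-2.65,0.091],[-0.15,3.55,-2.99,0.091]],
])

```text
clock: 1.7
tool_pos: [0.6208, 0.0564, 0.2503]
orientation: [10.9, 90.0, -177.7]
force: [1.3, 2.2, -0.5]
opening: 0.0874
```

Call:
move_arm([
  [[0,0,0,0],[0,0,0,0]],
])

```text
clock: 1.9
tool_pos: [0.6202, 0.057, 0.2495]
orientation: [21.2, 89.9, -167.3]
force: [0.3, 0.7, 0.3]
opening: 0.0878
```

```bash
python3 -c "
from h import *
print(pose()[0],yaw(),get_obs()['clock'])
p,M=pose();np.savez('pics/w1p.npz',p=p,M=M)
snap('wrist','w1');cv2.imwrite('pics/w1b.png',cv2.resize(cv2.imread('pics/w1.png'),(800,600)))"
```

```text
[0.62018848 0.0569694  0.24953256] 171.45385157372547 1.9
```

View pics/w1b.png

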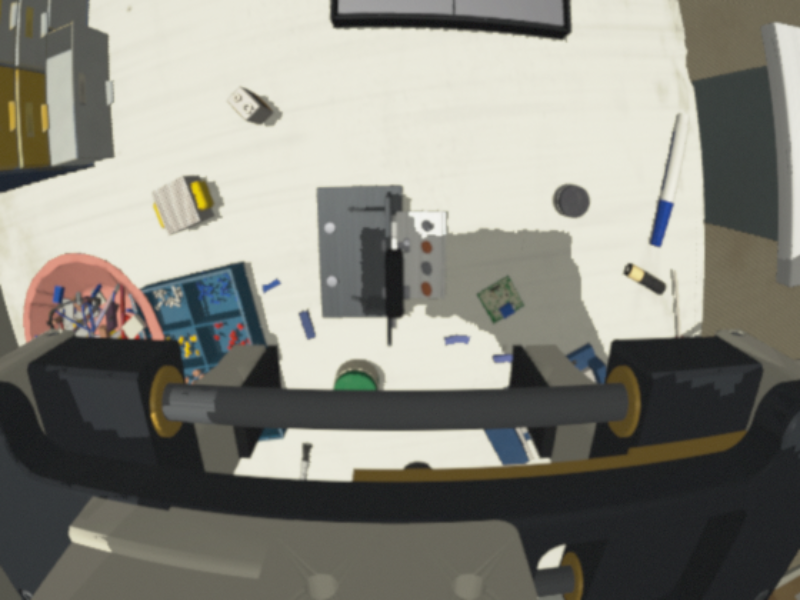

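```bash
python3 -c "
from h import *
f=np.load('pics/w1p.npz');p,M=f['p'],f['M'];k=.7
for n,u,v,z in [('gripA',388,250,.125),('gripA2',402,250,.125),('gripB',388,316,.125),('gripB2',402,316,.125),('tin',571,199,.022),('shelfF1',447,211,.02),('shelfF2',443,298,.02),('up1',318,187,.087),('up2',320,317,.087)]: print(n,wpx(p,M,u*k,v*k,z).round(4))
d=np.load('pics/w1.npy');print(d[175:225:8,275].round(3),d[190,255:300:2].round(3))
cv2.imwrite('pics/w1c.png',cv2.resize(cv2.imread('pics/w1.png')[120:240,210:330],None,fx=5,fy=5,interpolation=cv2.INTER_CUBIC))
"
```

```text
gripA [0.6222 0.0343 0.125 ]
gripA2 [0.6136 0.0356 0.125 ]
gripB [0.6288 0.0768 0.125 ]
gripB2 [0.6198 0.0782 0.125 ]
tin [0.462  0.0289 0.022 ]
shelfF1 [0.5723 0.0266 0.02  ]
shelfF2 [0.5853 0.1015 0.02  ]
up1 [ 0.665  -0.0108  0.087 ]
up2 [0.6809 0.0825 0.087 ]
[0.304 0.286 0.289 0.29  0.294 0.294 0.3  ] [0.413 0.413 0.413 0.414 0.413 0.414 0.413 0.414 0.289 0.287 0.289 0.288
 0.288 0.289 0.4   0.4   0.402 0.4   0.399 0.401 0.4   0.377 0.371]
```

View pics/w1c.png

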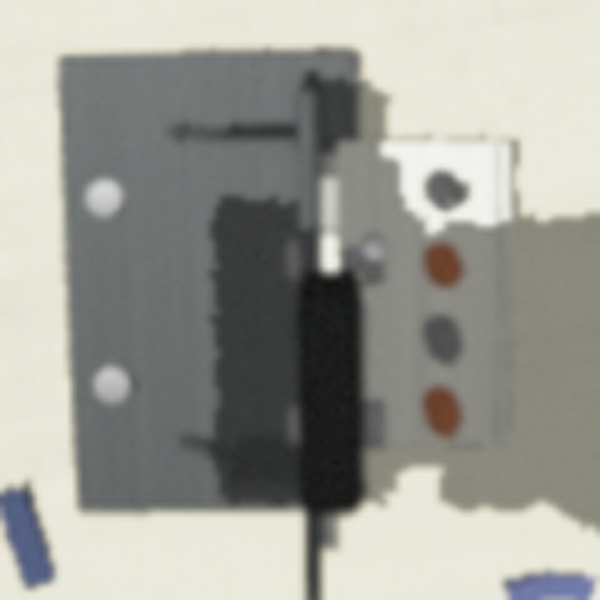

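```bash
python3 -c "
from h import *
plan(.6215,.0565,.099,170.8,6)"
```

```text
from [0.6198 0.0579 0.2499] yaw 171.55 turn -0.7 step|2.51|cm
[[2.51, 0.02, -0.03, 0.002], [2.51, 0.02, -0.03, 0.002], [2.51, 0.02, -0.03, 0.002], [2.51, 0.02, -0.03, 0.002], [2.51, 0.02, -0.03, 0.002], [2.51, 0.02, -0.03, 0.002]]
```

Call:
move_arm([
  [[2.51,0.02,-0.03,0.002],[2.51,0.02,-0.03,0.002],[2.51,0.02,-0.03,0.002],[2.51,0.02,-0.03,0.002],[2.51,0.02,-0.03,0.002],[2.5,0.02,-0.03,0.002],[0,0,0,0]],
])

```text
clock: 2.65
tool_pos: [0.6188, 0.0575, 0.0969]
orientation: [22.7, 89.7, -166.3]
force: [0.0, 0.2, -0.2]
opening: 0.0877
```

Call:
move_arm([
  [[0,0,0,0],[0,0,0,0],[0,0,0,0],[0,0,0,0],[0,0,0,0],[0,0,0,0],[0,0,0,0],[0,0,0,0]],
], jaw=0)

```text
clock: 3.45
tool_pos: [0.6217, 0.0567, 0.1]
orientation: [24.6, 90.0, -164.6]
force: [-1.0, 0.0, 0.0]
opening: 0.0295
```

Still closing; wait on, then lift 14 mm.

Call:
move_arm([
  [[0,0,0,0],[0,0,0,0],[0,0,0,0],[0,0,0,0],[0,0,0,0]],
])

```text
clock: 3.95
tool_pos: [0.6209, 0.0567, 0.0999]
orientation: [16.1, 89.9, -173.0]
force: [-5.0, 0.3, 3.9]
opening: 0.0118
```

Call:
move_arm([
  [[-0.35,0,0,0],[-0.35,0,0,0],[-0.35,0,0,0],[-0.35,0,0,0],[0,0,0,0],[0,0,0,0]],
])

```text
clock: 4.55
tool_pos: [0.6212, 0.0564, 0.1143]
orientation: [33.6, 89.9, -155.5]
force: [-5.8, -0.0, 0.1]
opening: 0.0121
```

Call:
move_arm([
  [[0,0,0.5,0],[0,0,0.5,0],[0,0,0.5,0],[0,0,0.5,0],[0,0,0.7,0],[0,0,0.8,0],[0,0,1,0],[0,0,0,0]],
])

```text
clock: 5.35
tool_pos: [0.5759, 0.064, 0.1142]
orientation: [-15.5, 90.0, 155.4]
force: [0.3, -0.6, -2.0]
opening: 0.0121
```

```bash
python3 -c "
from h import *
plan(.5862,-.2939,.18,170.9,9)"
```

```text
from [0.5759 0.064  0.1142] yaw 170.91 turn -0.0 step|4.05|cm
[[-0.73, 3.91, -0.74, 0.0], [-0.73, 3.91, -0.74, 0.0], [-0.73, 3.91, -0.74, 0.0], [-0.73, 3.91, -0.74, 0.0], [-0.73, 3.91, -0.74, 0.0], [-0.73, 3.91, -0.74, 0.0], [-0.73, 3.91, -0.74, 0.0], [-0.73, 3.91, -0.74, 0.0]]
[[-0.73, 3.91, -0.74, 0.0]]
```

Call:
move_arm([
  [[-3,1,0,0],[-3,3,0,0],[-0.6,4,0,0],[0,4.4,0,0],[0,4.6,-1.3,0],[0,4.6,-1.3,0],[0,4.6,-1.3,0],[0,4.6,-1.3,0]],
])

```text
clock: 6.15
tool_pos: [0.58, -0.2504, 0.1803]
orientation: [174.9, 90.0, -14.2]
force: [1.6, -0.2, -0.9]
opening: 0.012
```

Call:
move_arm([
  [[0,3,-1.0,0],[0,1.4,-0.5,0],[0,0,0,0],[0,0,0,0],[0,0,0,0]],
])

```text
clock: 6.65
tool_pos: [0.5878, -0.2931, 0.1802]
orientation: [-107.6, 90.0, 63.3]
force: [0.6, -0.2, -1.6]
opening: 0.0118
```

```bash
python3 -c "
from h import *
p,M=pose();np.savez('pics/w2p.npz',p=p,M=M);print(p,yaw(),cmd(.5862,-.2939,.18,170.9))
snap('wrist','w2');snap('top','t2');cv2.imwrite('pics/w2b.png',cv2.resize(cv2.imread('pics/w2.png'),(800,600)))"
```

```text
[ 0.58778283 -0.29311403  0.18020158] 170.95287257077518 (array([0.02, 0.1 , 0.14]), 0.001)
```

View pics/w2b.png

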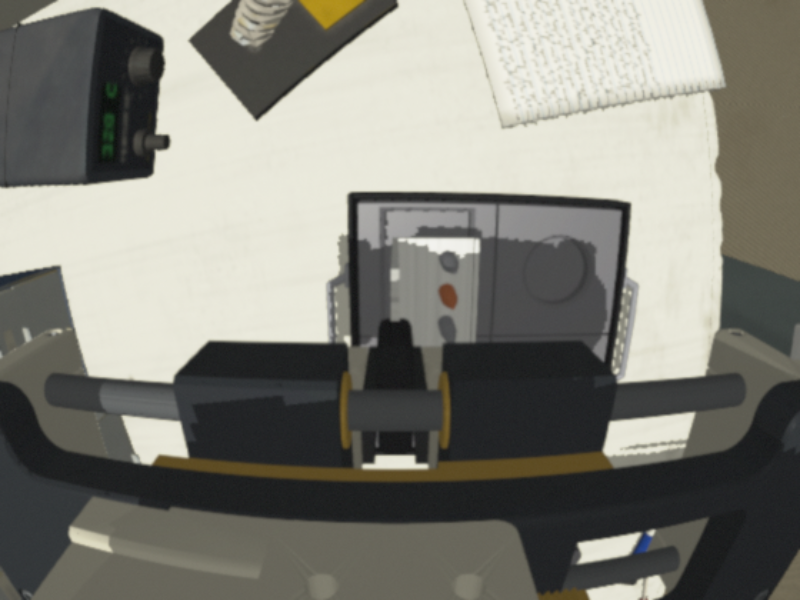

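```bash
python3 -c "
from h import *
f=np.load('pics/w2p.npz');p,M=f['p'],f['M'];k=.7
q=lambda u,v,z:wpx(p,M,u*k,v*k,z)
a=np.radians(-9);X=np.array([np.cos(a),np.sin(a)]);Y=np.array([-X[1],X[0]])
c0=np.array([.565,-.2905])
for n,u,v,z in [('pk+x',383,208,.022),('pk-x',473,208,.022),('wM',556,269,.022),('trayc1',350,196,.026),('trayc2',630,203,.026),('shelfFR',480,238,.096),('shelfF r2',477,318,.096),('backR',400,238,.096)]:
  w=q(u,v,z);d=w[:2]-c0;print(n,w.round(4),'rel mm',(d@X*1e3).round(1),(d@Y*1e3).round(1))
print('tcp rel',(p[:2]-c0)@X,(p[:2]-c0)@Y)
cv2.imwrite('pics/w2c.png',cv2.resize(cv2.imread('pics/w2.png')[125:245,235:450],None,fx=3.7,fy=3.7,interpolation=cv2.INTER_CUBIC))
"
```

```text
pk+x [ 0.59   -0.3393  0.022 ] rel mm 32.3 -44.3
pk-x [ 0.5287 -0.3302  0.022 ] rel mm -29.6 -44.8
wM [ 0.4725 -0.2782  0.022 ] rel mm -93.2 -2.3
trayc1 [ 0.6105 -0.3514  0.026 ] rel mm 54.4 -53.0
trayc2 [ 0.4099 -0.3205  0.026 ] rel mm -148.5 -53.9
shelfFR [ 0.5384 -0.3217  0.096 ] rel mm -21.4 -35.0
shelfF r2 [ 0.5451 -0.2772  0.096 ] rel mm -21.7 10.1
backR [ 0.5808 -0.3281  0.096 ] rel mm 21.5 -34.6
tcp rel 0.022911265616870444 0.0009821688812672075
```

View pics/w2c.png

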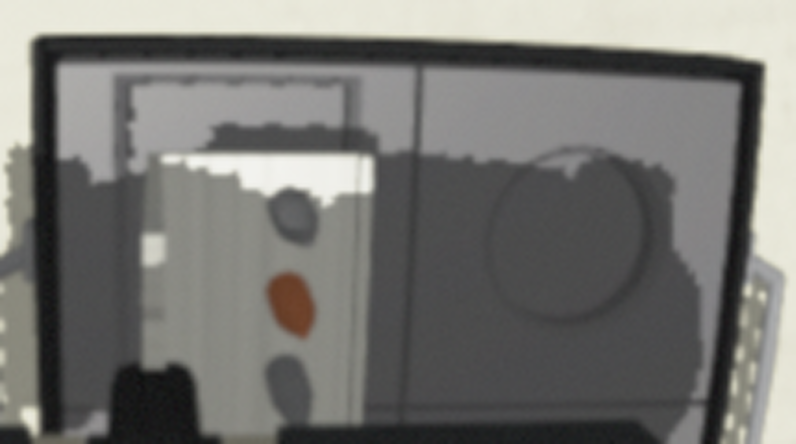

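Call:
move_arm([
  [[1.5,0.3,0,0],[2,0,0,0],[2,0,0,0],[1.4,0,0,0],[0,0,0,0]],
])

```text
clock: 7.25
tool_pos: [0.5856, -0.2965, 0.1081]
orientation: [-7.9, 89.7, 163.0]
force: [-0.2, 0.3, -1.5]
opening: 0.012
```

Call:
move_arm([
  [[0.4,0,0,0],[0.3,0,0,0],[0,0,0,0],[0,0,0,0]],
])

```text
clock: 7.65
tool_pos: [0.5876, -0.2974, 0.1046]
orientation: [174.2, 89.9, -14.9]
force: [-0.2, -0.1, -2.1]
opening: 0.012
```

Call:
move_arm([
  [[0.3,0,0,0],[0.2,0,0,0],[0,0,0,0],[0,0,0,0]],
])

```text
clock: 8.05
tool_pos: [0.5872, -0.2973, 0.099]
orientation: [8.4, 90.0, 179.3]
force: [0.3, 0.1, -1.8]
opening: 0.0121
```

Call:
move_arm([
  [[0.15,0,0,0],[0,0,0,0],[0,0,0,0]],
])

```text
clock: 8.35
tool_pos: [0.5873, -0.2973, 0.0975]
orientation: [17.0, 90.0, -172.1]
force: [-0.3, -0.0, -2.1]
opening: 0.0115
```

Call:
move_arm([
  [[0.15,0,0,0],[0,0,0,0],[0,0,0,0]],
])

```text
clock: 8.65
tool_pos: [0.5875, -0.2973, 0.0962]
orientation: [170.6, 90.0, -18.6]
force: [0.6, -0.3, -0.5]
opening: 0.0118
```

Call:
move_arm([
  [[0.05,0,0,0],[0,0,0,0]],
])

```text
clock: 8.85
tool_pos: [0.5876, -0.2973, 0.0962]
orientation: [165.5, 89.9, -23.6]
force: [-0.5, 0.5, 5.4]
opening: 0.0117
```

Call:
move_arm([
  [[0,0,0,0],[0,0,0,0],[0,0,0,0],[0,0,0,0],[0,0,0,0],[0,0,0,0]],
], jaw=6)

```text
clock: 9.45
tool_pos: [0.5872, -0.2973, 0.0955]
orientation: [0.5, 90.0, 171.4]
force: [-0.1, 0.8, 0.2]
opening: 0.0543
```

```bash
python3 -c "
from h import *
o=get_obs();print(o['clock'],o['force'],o['opening'])
p,M=pose();a=p.copy();a[2]=.25;print(p,yaw())
plan(.4409,.3719,.30,170.9,20)
for t in ((.4409,.3719),(.5252,.3833),(.6727,.1724)):print(t,np.hypot(*t),np.degrees(np.arctan2(t[1],t[0])))"
```

```text
9.45 [-0.12417529  0.78377047  0.24808302] 0.054348575766893024
[ 0.58720983 -0.29728384  0.09547332] 170.88766081009626
from [ 0.5872 -0.2973  0.0955] yaw 170.89 turn 0.0 step|3.57|cm
[[-1.02, -3.19, 1.25, -0.0], [-1.02, -3.19, 1.25, -0.0], [-1.02, -3.19, 1.25, -0.0], [-1.02, -3.19, 1.25, -0.0], [-1.02, -3.19, 1.25, -0.0], [-1.02, -3.19, 1.25, -0.0], [-1.02, -3.19, 1.25, -0.0], [-1.02, -3.19, 1.25, -0.0]]
[[-1.02, -3.19, 1.25, -0.0], [-1.02, -3.19, 1.25, -0.0], [-1.02, -3.19, 1.25, -0.0], [-1.02, -3.19, 1.25, -0.0], [-1.02, -3.19, 1.25, -0.0], [-1.02, -3.19, 1.25, -0.0], [-1.02, -3.19, 1.25, -0.0], [-1.02, -3.19, 1.25, -0.0]]
[[-1.02, -3.19, 1.25, -0.0], [-1.02, -3.19, 1.25, -0.0], [-1.02, -3.19, 1.25, -0.0], [-1.02, -3.19, 1.25, -0.0]]
(0.4409, 0.3719) 0.5768036234282861 40.1476959232
(0.5252, 0.3833) 0.6501953014287323 36.12261143105108
(0.6727, 0.1724) 0.6944400982086215 14.374427118751017
```

Call:
move_arm([
  [[-1,0,0,0],[-2,0,0,0],[-3,0,0,0],[-4,0,0,0],[-3.5,0,0,0]],
], jaw=7)

```text
clock: 9.95
tool_pos: [0.5873, -0.2974, 0.2333]
orientation: [155.4, 89.9, -33.7]
force: [0.8, -0.5, 0.1]
opening: 0.0704
```

```bash
python3 -c "
from h import *
plan(.445,.372,.24,238,16,1)"
```

```text
from [ 0.5873 -0.2974  0.2333] yaw 170.90 turn 67.1 step|4.28|cm
[[-0.05, -3.99, 1.54, -0.073], [-0.05, -4.09, 1.24, -0.073], [-0.05, -4.17, 0.94, -0.073], [-0.05, -4.23, 0.63, -0.073], [-0.05, -4.27, 0.32, -0.073], [-0.05, -4.28, 0.01, -0.073], [-0.05, -4.27, -0.3, -0.073], [-0.05, -4.23, -0.61, -0.073]]
[[-0.05, -4.18, -0.92, -0.073], [-0.05, -4.1, -1.23, -0.073], [-0.05, -4.0, -1.52, -0.073], [-0.05, -3.88, -1.81, -0.073], [-0.05, -3.73, -2.09, -0.073], [-0.05, -3.57, -2.36, -0.073], [-0.05, -3.39, -2.61, -0.073], [-0.05, -3.19, -2.85, -0.073]]
```

Call:
move_arm([
  [[-0.05,-3.99,1.54,-0.073],[-0.05,-4.09,1.24,-0.073],[-0.05,-4.17,0.94,-0.073],[-0.05,-4.23,0.63,-0.073],[-0.05,-4.27,0.32,-0.073],[-0.05,-4.28,0.01,-0.073],[-0.05,-4.27,-0.3,-0.073],[-0.05,-4.23,-0.61,-0.073]],
])

```text
clock: 10.75
tool_pos: [0.5159, 0.0391, 0.2358]
orientation: [173.8, 89.9, 18.4]
force: [0.5, -0.1, 0.2]
opening: 0.0702
```

Call:
move_arm([
  [[-0.05,-4.18,-0.92,-0.073],[-0.05,-4.1,-1.23,-0.073],[-0.05,-4.0,-1.52,-0.073],[-0.05,-3.88,-1.81,-0.073],[-0.05,-3.73,-2.09,-0.073],[-0.05,-3.57,-2.36,-0.073],[-0.05,-3.39,-2.61,-0.073],[-0.05,-3.19,-2.85,-0.073]],
])

```text
clock: 11.55
tool_pos: [0.4455, 0.3743, 0.2398]
orientation: [172.2, 89.9, 50.3]
force: [-0.1, -0.2, 0.7]
opening: 0.0697
```

Call:
move_arm([
  [[0,0,0,0],[0,0,0,0]],
])

```text
clock: 11.75
tool_pos: [0.4456, 0.3734, 0.2389]
orientation: [33.0, 90.0, -89.1]
force: [0.0, 0.2, -1.5]
opening: 0.0698
```

```bash
python3 -c "
from h import *
p,M=pose();np.savez('pics/w3p.npz',p=p,M=M);print(p,yaw(),get_obs()['clock'])
a,_=snap('wrist','w3');b,_=snap('top','t3')
A=cv2.resize(a,(800,600));B=cv2.resize(b[140:260,330:450],(200,200));A[400:,600:]=B
cv2.imwrite('pics/w3b.png',A[:,:,::-1])"
```

```text
[0.44561389 0.37335404 0.23885404] -122.10702950067854 11.75
```

View pics/w3b.png

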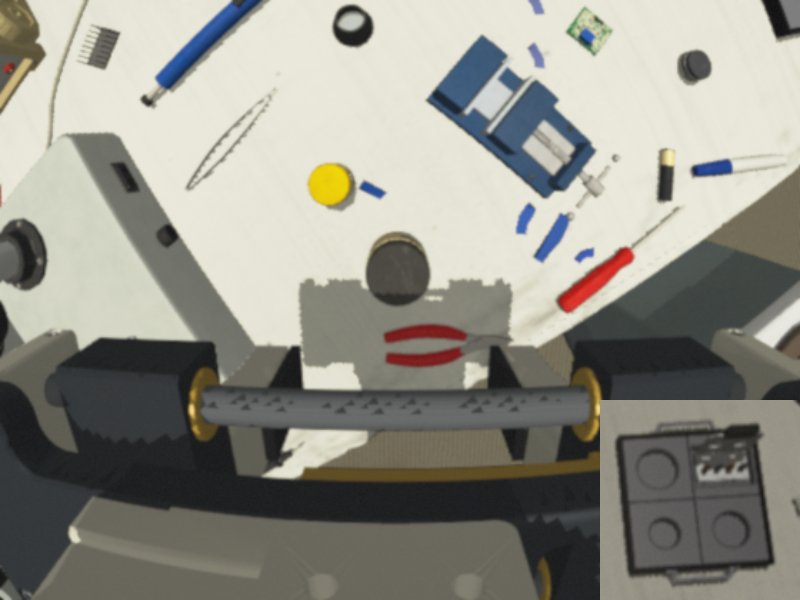

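```bash
python3 -c "
from h import *
f=np.load('pics/w3p.npz');p,M=f['p'],f['M'];k=.7
L=wpx(p,M,397*k,273*k,.063);S=wpx(p,M,329*k,184*k,.043);print(L,S)
C=cloud('top',np.load('pics/top.npy'));
for v in (210,240,270,300):print(C[v,[40,60,68,72,76,80]].round(3).tolist())
"
```

```text
[0.44308906 0.37407049 0.063     ] [0.52610877 0.38320527 0.043     ]
[[0.664, 0.557, 0.081], [0.665, 0.531, 0.047], [0.672, 0.529, 0.014], [0.674, 0.528, -0.001], [0.672, 0.518, -0.001], [0.67, 0.508, -0.001]]
[[0.596, 0.566, 0.078], [0.59, 0.531, 0.061], [0.594, 0.529, 0.03], [0.596, 0.529, 0.013], [0.597, 0.526, -0.001], [0.595, 0.516, -0.0]]
[[0.529, 0.57, 0.081], [0.521, 0.532, 0.072], [0.522, 0.532, 0.04], [0.522, 0.529, 0.028], [0.523, 0.529, 0.011], [0.522, 0.524, 0.0]]
[[0.465, 0.579, 0.077], [0.455, 0.536, 0.077], [0.453, 0.531, 0.055], [0.453, 0.532, 0.037], [0.452, 0.531, 0.022], [0.452, 0.53, 0.004]]
```

```bash
python3 -c "
from h import *
plan(.4425,.3735,.033,58,7)"
```

```text
from [0.4461 0.372  0.239 ] yaw -122.22 turn 0.2 step|2.94|cm
[[2.94, -0.06, 0.01, -0.001], [2.94, -0.06, 0.01, -0.001], [2.94, -0.06, 0.01, -0.001], [2.94, -0.06, 0.01, -0.001], [2.94, -0.06, 0.01, -0.001], [2.94, -0.06, 0.01, -0.001], [2.94, -0.06, 0.01, -0.001]]
```

Call:
move_arm([
  [[2.94,-0.05,0,0],[2.94,-0.05,0,0],[2.94,-0.05,0,0],[2.94,-0.04,0,0],[2.94,-0.04,0,0],[2.94,-0.04,0,0],[2.94,-0.04,0,0],[0,0,0,0]],
], jaw=7.4)

```text
clock: 12.65
tool_pos: [0.4423, 0.3708, 0.0297]
orientation: [-4.0, 89.6, -126.4]
force: [-0.5, -0.3, -0.2]
opening: 0.0741
```

Call:
move_arm([
  [[0,0,0,0],[0,0,0,0],[0,0,0,0],[0,0,0,0],[0,0,0,0],[0,0,0,0]],
], jaw=3)

```text
clock: 13.25
tool_pos: [0.4437, 0.3744, 0.0342]
orientation: [164.4, 89.9, 42.2]
force: [-1.5, -1.9, 6.4]
opening: 0.0491
```

Call:
move_arm([
  [[-1,0,0,0],[-2,0,0,0],[-3,0,0,0],[-3,0,0,0],[-3,0,0,0],[0,0,0,0]],
])

```text
clock: 13.85
tool_pos: [0.4452, 0.3764, 0.1583]
orientation: [173.4, 89.5, 51.3]
force: [0.5, 0.1, -0.9]
opening: 0.0491
```

```bash
python3 -c "
from h import *
plan(.5815,-.196,.15,170.9,16,-1)"
```

```text
from [0.4452 0.3764 0.1583] yaw -122.13 turn -67.0 step|3.68|cm
[[0.03, 2.62, 2.58, 0.073], [0.03, 2.81, 2.38, 0.073], [0.03, 2.97, 2.17, 0.073], [0.03, 3.12, 1.94, 0.073], [0.03, 3.26, 1.71, 0.073], [0.03, 3.37, 1.47, 0.073], [0.03, 3.47, 1.22, 0.073], [0.03, 3.55, 0.96, 0.073]]
[[0.03, 3.61, 0.7, 0.073], [0.03, 3.65, 0.44, 0.073], [0.03, 3.67, 0.17, 0.073], [0.03, 3.68, -0.1, 0.073], [0.03, 3.66, -0.37, 0.073], [0.03, 3.62, -0.63, 0.073], [0.03, 3.57, -0.9, 0.073], [0.03, 3.49, -1.16, 0.073]]
```

Call:
move_arm([
  [[0.03,2.62,2.58,0.073],[0.03,2.81,2.38,0.073],[0.03,2.97,2.17,0.073],[0.03,3.12,1.94,0.073],[0.03,3.26,1.71,0.073],[0.03,3.37,1.47,0.073],[0.03,3.47,1.22,0.073],[0.03,3.55,0.96,0.073]],
])

```text
clock: 14.65
tool_pos: [0.5112, 0.0865, 0.1505]
orientation: [-122.0, 90.0, 82.1]
force: [2.2, 1.2, -2.0]
opening: 0.0488
```

Call:
move_arm([
  [[0.03,3.61,0.7,0.073],[0.03,3.65,0.44,0.073],[0.03,3.67,0.17,0.073],[0.03,3.68,-0.1,0.073],[0.03,3.66,-0.37,0.073],[0.03,3.62,-0.63,0.073],[0.03,3.57,-0.9,0.073],[0.03,3.49,-1.16,0.073]],
])

```text
clock: 15.45
tool_pos: [0.5793, -0.1997, 0.148]
orientation: [-65.4, 90.0, 105.3]
force: [-0.4, 0.1, -2.5]
opening: 0.049
```

Call:
move_arm([
  [[0,0,0,0],[0,0,0,0],[0,0,0,0]],
])

```text
clock: 15.75
tool_pos: [0.579, -0.1979, 0.1478]
orientation: [-28.0, 90.0, 142.9]
force: [-0.1, 0.1, -1.3]
opening: 0.0493
```

```bash
python3 -c "
from h import *
p,M=pose();np.savez('pics/w4p.npz',p=p,M=M);print(p,yaw(),get_obs()['clock'],get_obs()['opening'])
snap('wrist','w4');cv2.imwrite('pics/w4b.png',cv2.resize(cv2.imread('pics/w4.png'),(800,600)))"
```

```text
[ 0.57900779 -0.19789498  0.14780579] 170.91828881710555 15.75 0.04934206906792154
```

View pics/w4b.png

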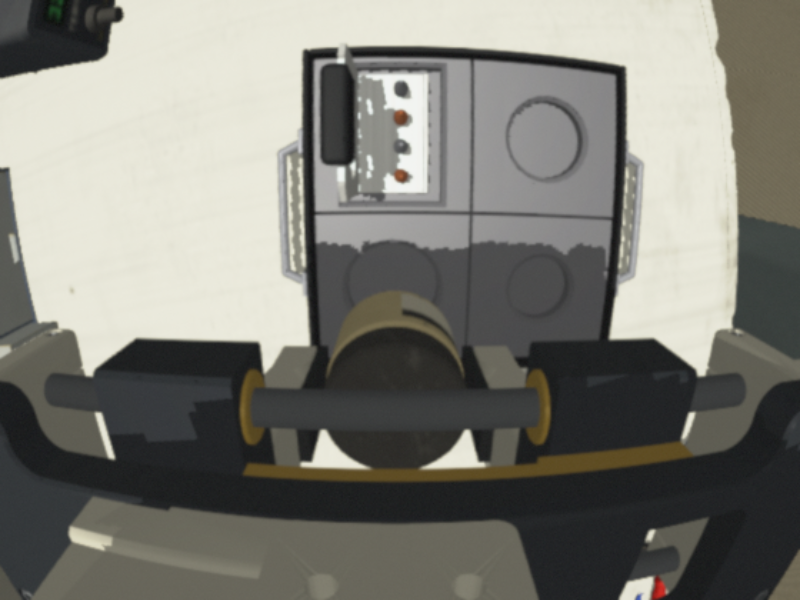

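```bash
python3 -c "
from h import *
f=np.load('pics/w4p.npz');p,M=f['p'],f['M'];k=.7
q=lambda u,v,z=.022:wpx(p,M,u*k,v*k,z)[:2]
for n,c in dict(wM=(544,138),wS=(537,286),wLtop=(393,241),wLl=(347,282),wLr=(439,282),cross=(471,214),trayTL=(305,52),trayTR=(624,68)).items():print(n,q(*c).round(4))
wM,wS,cr=q(544,138),q(537,286),q(471,214)
print('wS-wM',np.linalg.norm(wS-wM),np.degrees(np.arctan2(*(wS-wM)[::-1]))-90)
a=np.radians(-9);X=np.array([np.cos(a),np.sin(a)]);Y=np.array([-X[1],X[0]])
print('pred wL from M',wM+.097*X+.097*Y,'from S',wS+.097*X,'from cross',cr+.0485*(X+Y), 'wM,wS from cross',cr+.0485*(-X-Y),cr+.0485*(Y-X))
print('edges',(q(347,282)+q(439,282))/2, q(393,241)+.032*Y)
l=wpx(p,M,393*k,410*k,.148+.03);print('lid',l)
"
```

```text
wM [ 0.4733 -0.2768]
wS [ 0.4885 -0.1822]
wLtop [ 0.5771 -0.2254]
wLl [ 0.6101 -0.2041]
wLr [ 0.5524 -0.1949]
cross [ 0.5266 -0.2349]
trayTL [ 0.6114 -0.3523]
trayTR [ 0.4082 -0.3202]
wS-wM 0.09574511595665751 -9.104965883585152
pred wL from M [ 0.58430939 -0.19614296] from S [ 0.5842863  -0.19740999] from cross [ 0.58209503 -0.19455875] wM,wS from cross [ 0.47111512 -0.27519037] [ 0.48628926 -0.17938461]
edges [ 0.58122657 -0.19949125] [ 0.58206974 -0.1937731 ]
lid [ 0.58112341 -0.19646691  0.178     ]
```

```bash
python3 -c "
from h import *
plan(.5825,-.1955,.058,170.9,5)"
```

```text
from [ 0.5792 -0.1976  0.148 ] yaw 170.95 turn -0.1 step|1.80|cm
[[1.8, -0.05, -0.06, 0.0], [1.8, -0.05, -0.06, 0.0], [1.8, -0.05, -0.06, 0.0], [1.8, -0.05, -0.06, 0.0], [1.8, -0.05, -0.06, 0.0]]
```

Call:
move_arm([
  [[1.8,-0.1,-0.1,0],[1.8,-0.1,-0.1,0],[1.8,-0.05,-0.1,0],[1.8,0,0,0],[1.8,0,0,0],[0,0,0,0],[0,0,0,0]],
])

```text
clock: 16.5
tool_pos: [0.5829, -0.1957, 0.0584]
orientation: [51.0, 90.0, -138.1]
force: [0.5, -0.2, -0.8]
opening: 0.0491
```

Call:
move_arm([
  [[0.4,0,0,0],[0.4,0,0,0],[0.3,0,0,0],[0,0,0,0],[0,0,0,0]],
])

```text
clock: 17.0
tool_pos: [0.5827, -0.1964, 0.047]
orientation: [30.2, 90.0, -158.9]
force: [0.4, -0.1, -0.5]
opening: 0.0495
```

Call:
move_arm([
  [[0.2,0,0,0],[0,0,0,0],[0,0,0,0]],
])

```text
clock: 17.3
tool_pos: [0.5827, -0.1964, 0.0449]
orientation: [9.4, 90.0, -179.8]
force: [-0.7, -0.5, -1.3]
opening: 0.0491
```

Call:
move_arm([
  [[0.1,0,0,0],[0,0,0,0],[0,0,0,0]],
])

```text
clock: 17.6
tool_pos: [0.5829, -0.1964, 0.0443]
orientation: [170.6, 90.0, -18.5]
force: [-0.3, 0.7, 2.0]
opening: 0.0488
```

Call:
move_arm([
  [[0.08,0,0,0],[0,0,0,0],[0,0,0,0]],
])

```text
clock: 17.9
tool_pos: [0.5829, -0.1964, 0.0442]
orientation: [163.6, 90.0, -25.5]
force: [-2.8, 1.9, 8.7]
opening: 0.0493
```

Call:
move_arm([
  [[0,0,0,0],[0,0,0,0],[0,0,0,0],[0,0,0,0]],
], jaw=6.4)

```text
clock: 18.3
tool_pos: [0.5827, -0.1964, 0.043]
orientation: [8.0, 90.0, 178.9]
force: [-0.1, 0.8, -0.0]
opening: 0.0638
```

Call:
move_arm([
  [[-1,0,0,0],[-2.5,0,0,0],[-4,0,0,0],[-4,0,0,0],[-4,0,0,0]],
])

```text
clock: 18.8
tool_pos: [0.5825, -0.1965, 0.2005]
orientation: [166.7, 90.0, -22.4]
force: [0.9, 0.0, 1.3]
opening: 0.0637
```

```bash
python3 -c "
from h import *
plan(.672,.1735,.22,170.9,9)
C=cloud('top',np.load('pics/top.npy')).reshape(-1,3)
a=np.radians(-9);X=np.array([np.cos(a),np.sin(a)]);Y=np.array([-X[1],X[0]])
r=(C[:,:2]-[.672,.1735]);u=r@X*1e3;v=r@Y*1e3
for n,m in dict(body=(abs(u)<110)&(abs(v)<50)&(C[:,2]>.05),fing=(abs(u)>28)&(abs(u)<66)&(abs(v)<18)&(C[:,2]>.006),uprt=(abs(u)<90)&(v<-30)&(v>-90)&(C[:,2]>.06)).items():
  print(n,m.sum());
  if m.any():print(u[m].min(),u[m].max(),v[m].min(),v[m].max(),C[m,2].max())
"
```

```text
from [ 0.5825 -0.1965  0.2005] yaw 170.89 turn 0.0 step|4.23|cm
[[-0.22, -4.22, -0.33, -0.0], [-0.22, -4.22, -0.33, -0.0], [-0.22, -4.22, -0.33, -0.0], [-0.22, -4.22, -0.33, -0.0], [-0.22, -4.22, -0.33, -0.0], [-0.22, -4.22, -0.33, -0.0], [-0.22, -4.22, -0.33, -0.0], [-0.22, -4.22, -0.33, -0.0]]
[[-0.22, -4.22, -0.33, -0.0]]
body 0
fing 0
uprt 47
-33.175983727101304 -25.915822865189387 -89.71782816474705 -67.99552937077401 0.09610029169549106
```

Call:
move_arm([
  [[-0.22,-4.22,-0.33,0],[-0.22,-4.22,-0.33,0],[-0.22,-4.22,-0.33,0],[-0.22,-4.22,-0.33,0],[-0.22,-4.22,-0.33,0],[-0.22,-4.22,-0.33,0],[-0.22,-4.22,-0.33,0],[-0.22,-4.22,-0.33,0]],
])

```text
clock: 19.6
tool_pos: [0.6624, 0.1345, 0.2168]
orientation: [-154.5, 90.0, 16.4]
force: [0.4, -0.3, 0.1]
opening: 0.0641
```

Call:
move_arm([
  [[-0.22,-4.22,-0.33,0],[0,0,0,0],[0,0,0,0],[0,0,0,0]],
])

```text
clock: 20.0
tool_pos: [0.672, 0.1733, 0.2183]
orientation: [68.1, 90.0, -121.0]
force: [-0.2, -0.4, 0.1]
opening: 0.064
```

```bash
python3 -c "
from h import *
p,M=pose();print(p,yaw(),get_obs()['clock'])
a,_=snap('wrist','w5')
h=cv2.cvtColor(a,cv2.COLOR_RGB2HSV);m=cv2.inRange(h,(45,80,20),(85,255,255));n,l,s,c=cv2.connectedComponentsWithStats(m)
for i in range(1,n):
  if s[i,4]>60:print(s[i],c[i],wpx(p,M,s[i,0]+s[i,2]/2,s[i,1]+s[i,3]/2,.037).round(4))
cv2.imwrite('pics/w5b.png',cv2.resize(a,(800,600))[:,:,::-1])"
```

```text
[0.67196417 0.17330477 0.21826389] 170.87616489046295 20.0
[ 257  168   35   36 1013] [274.11056269 185.7917078 ] [0.6753 0.1727 0.037 ]
```

View pics/w5b.png

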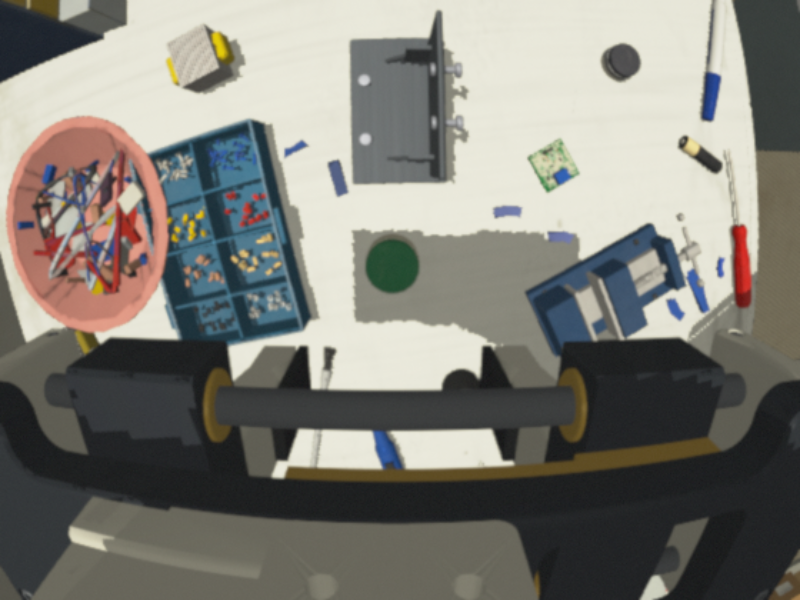

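Call:
move_arm([
  [[2.9,0.03,-0.03,0],[2.9,0.03,-0.03,0],[2.9,0.03,-0.03,0],[2.9,0,-0.03,0],[2.9,0,-0.03,0],[2.9,0,-0.03,0],[2.6,0,0,0],[0,0,0,0]],
], jaw=6.2)

```text
clock: 20.85
tool_pos: [0.6713, 0.1702, 0.0143]
orientation: [33.1, 89.6, -156.2]
force: [-1.1, -0.8, 0.0]
opening: 0.062
```

Call:
move_arm([
  [[0,0,0,0],[0,0,0,0],[0,0,0,0],[0,0,0,0],[0,0,0,0],[0,0,0,0]],
], jaw=2.5)

```text
clock: 21.45
tool_pos: [0.6748, 0.1731, 0.0199]
orientation: [-154.0, 89.9, 17.0]
force: [-0.7, -1.6, 7.2]
opening: 0.0403
```

Call:
move_arm([
  [[-1,0,0,0],[-2,0,0,0],[-3,0,0,0],[-3,0,0,0],[-2,0,0,0],[0,0,0,0]],
])

```text
clock: 22.05
tool_pos: [0.6757, 0.1736, 0.1328]
orientation: [-147.7, 89.6, 23.2]
force: [0.2, -0.8, 0.2]
opening: 0.0407
```

```bash
python3 -c "
from h import *
plan(.472,-.276,.13,170.9,14)"
```

```text
from [0.6757 0.1736 0.1328] yaw 170.93 turn -0.0 step|3.53|cm
[[0.0, 3.4, 0.93, 0.0], [0.0, 3.4, 0.93, 0.0], [0.0, 3.4, 0.93, 0.0], [0.0, 3.4, 0.93, 0.0], [0.0, 3.4, 0.93, 0.0], [0.0, 3.4, 0.93, 0.0], [0.0, 3.4, 0.93, 0.0], [0.0, 3.4, 0.93, 0.0]]
[[0.0, 3.4, 0.93, 0.0], [0.0, 3.4, 0.93, 0.0], [0.0, 3.4, 0.93, 0.0], [0.0, 3.4, 0.93, 0.0], [0.0, 3.4, 0.93, 0.0], [0.0, 3.4, 0.93, 0.0]]
```

Call:
move_arm([
  [[-1,3.4,0.93,0],[-1,3.4,0.93,0],[0,3.4,0.93,0],[0,3.4,0.93,0],[0,3.4,0.93,0],[0,3.4,0.93,0],[0,3.4,0.93,0],[0,3.4,0.93,0]],
])

```text
clock: 22.85
tool_pos: [0.5562, -0.0851, 0.148]
orientation: [-18.4, 90.0, 152.5]
force: [-0.2, -0.4, -0.5]
opening: 0.0408
```

Call:
move_arm([
  [[0,3.4,0.93,0],[0,3.4,0.93,0],[0,3.4,0.93,0],[0,3.4,0.93,0],[0,3.4,0.93,0],[0,3.4,0.93,0],[0,0,0,0],[0,0,0,0]],
])

```text
clock: 23.65
tool_pos: [0.4693, -0.2772, 0.1479]
orientation: [-48.8, 90.0, 122.0]
force: [0.2, -0.5, -0.7]
opening: 0.0407
```

Call:
move_arm([
  [[2,0,0,0],[2.5,0,0,0],[2.5,0,0,0],[0,0,0,0],[0,0,0,0],[0,0,0,0]],
])

```text
clock: 24.25
tool_pos: [0.4711, -0.2765, 0.0793]
orientation: [169.3, 89.9, -19.8]
force: [0.2, -0.8, 0.3]
opening: 0.041
```

```bash
python3 -c "
from h import *
p,M=pose();np.savez('pics/w6p.npz',p=p,M=M);print(p,yaw(),get_obs()['clock'],get_obs()['opening'])
plan(.472,-.276,.044,170.9,3)
a,_=snap('wrist','w6');b,_=snap('top','t6')
A=cv2.resize(a,(800,600));B=cv2.resize(b[140:260,330:450],(240,240));A[360:,560:]=B
cv2.imwrite('pics/w6b.png',A[:,:,::-1])"
```

```text
[ 0.47107839 -0.27648368  0.07931606] 170.94772055924605 24.25 0.04100018596877895
from [ 0.4711 -0.2765  0.0793] yaw 170.95 turn -0.0 step|1.18|cm
[[1.18, -0.02, -0.03, 0.0], [1.18, -0.02, -0.03, 0.0], [1.18, -0.02, -0.03, 0.0]]
```

View pics/w6b.png

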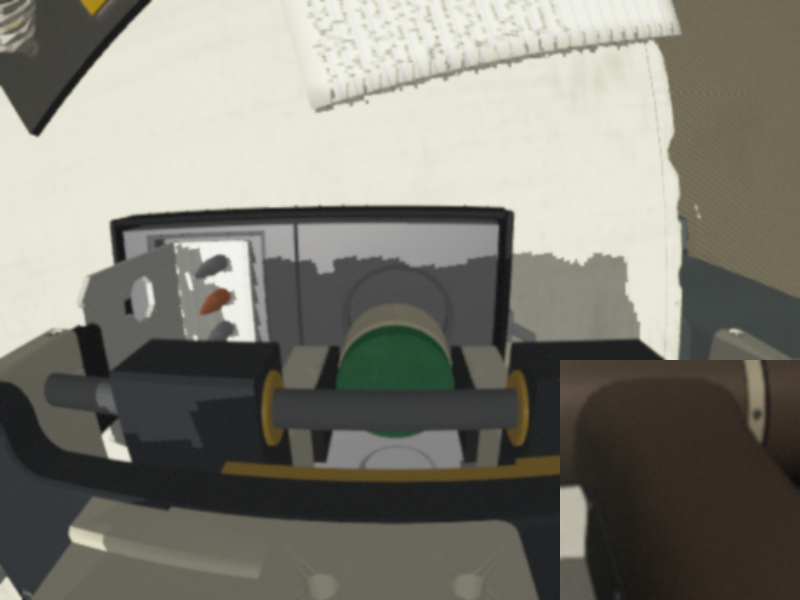

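Call:
move_arm([
  [[0,0,0,0.149],[0,0,0,0.149],[0,0,0,0.149],[0,0,0,0.149],[0,0,0,0.149],[0,0,0,0.149],[0,0,0,0.149],[0,0,0,0.149]],
])

```text
clock: 25.15
tool_pos: [0.4705, -0.2767, 0.0791]
orientation: [-114.6, 89.9, -12.4]
force: [0.1, 0.7, -0.1]
opening: 0.041
```

Call:
move_arm([
  [[0,0,0,0.149],[0,0,0,0.149],[0,0,0,0.08],[0,0,0,0],[0,0,0,0],[0,0,0,0]],
])

```text
clock: 25.75
tool_pos: [0.4701, -0.2767, 0.0784]
orientation: [-93.0, 90.0, -11.9]
force: [0.7, -0.1, -0.1]
opening: 0.0411
```

```bash
python3 -c "
from h import *
p,M=pose();np.savez('pics/w7p.npz',p=p,M=M);print(p,yaw(),get_obs()['clock'],get_obs()['opening'],get_obs()['joint_pos'].round(0))
plan(.472,-.2765,.044,81,3)
a,_=snap('wrist','w7')
cv2.imwrite('pics/w7b.png',cv2.resize(a,(800,600))[:,:,::-1])"
```

```text
[ 0.47010716 -0.27665526  0.07835057] 81.05101920099634 25.75 0.04109975295996871 [-10.  17. -27.   0. -47. -89.]
from [ 0.4701 -0.2767  0.0784] yaw 81.05 turn -0.1 step|1.15|cm
[[1.15, -0.06, 0.01, 0.0], [1.15, -0.06, 0.01, 0.0], [1.15, -0.06, 0.02, 0.0]]
```

View pics/w7b.png

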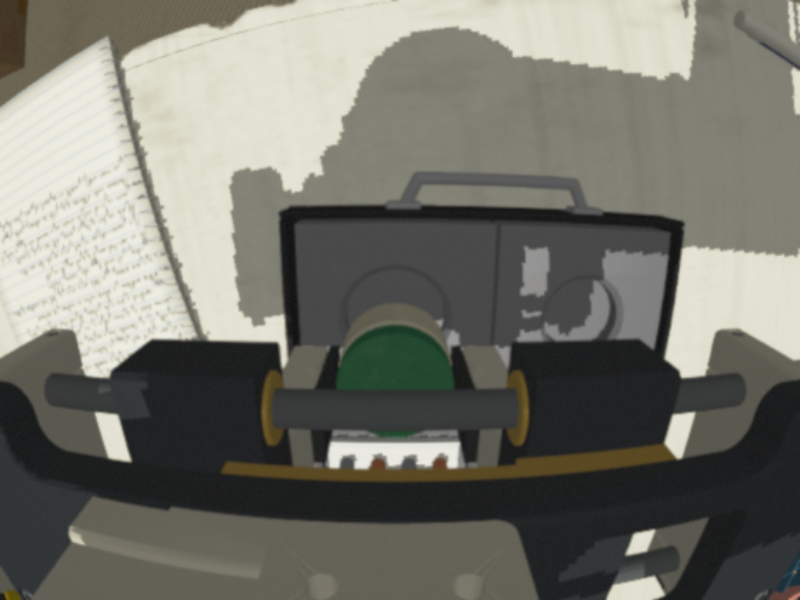

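```bash
python3 -c "
from h import *
k=.7;r=.028
for f,u,v,l,h in(('w6',398.5,267,348,449),('w7',397.5,267,346,449)):
  F=np.load(f'pics/{f}p.npz');p,M=F['p'],F['M'];t=wpx(p,M,u*k,v*k,.022)
  a,b=wpx(p,M,l*k,315*k,.022),wpx(p,M,h*k,315*k,.022)
  print((t-M[:,1]*r*-1*-1)[:2],np.linalg.norm(a-b),((a+b)/2)[:2],p[:2])
"
```

```text
[ 0.46924449 -0.27290836] 0.04982382674887806 [ 0.46855803 -0.27671897] [ 0.47107839 -0.27648368]
[ 0.47346694 -0.27516577] 0.05059244140088023 [ 0.46955386 -0.27448429] [ 0.47010716 -0.27665526]
```

Call:
move_arm([
  [[1.1,-0.05,0.1,0],[1.1,-0.05,0,0],[1.1,0,0,0],[0,0,0,0],[0,0,0,0]],
])

```text
clock: 26.3
tool_pos: [0.4707, -0.2758, 0.0442]
orientation: [92.8, 89.9, 173.7]
force: [-0.5, 0.6, -0.2]
opening: 0.0404
```

Call:
move_arm([
  [[0.4,0,0,0],[0.4,0,0,0],[0.3,0,0,0],[0,0,0,0],[0,0,0,0]],
])

```text
clock: 26.8
tool_pos: [0.4711, -0.2758, 0.034]
orientation: [121.1, 90.0, -158.0]
force: [0.4, 0.6, 0.0]
opening: 0.0406
```

Call:
move_arm([
  [[0.2,0,0,0],[0,0,0,0],[0,0,0,0]],
])

```text
clock: 27.1
tool_pos: [0.4711, -0.2758, 0.032]
orientation: [176.1, 90.0, -103.0]
force: [-0.4, -0.4, -0.2]
opening: 0.0406
```

Call:
move_arm([
  [[0.15,0,0,0],[0,0,0,0],[0,0,0,0]],
])

```text
clock: 27.4
tool_pos: [0.471, -0.2758, 0.0304]
orientation: [92.8, 90.0, 173.8]
force: [-0.8, -0.4, -0.2]
opening: 0.0408
```

Call:
move_arm([
  [[0.1,0,0,0],[0,0,0,0],[0,0,0,0]],
])

```text
clock: 27.7
tool_pos: [0.4711, -0.2758, 0.0299]
orientation: [-114.8, 90.0, -33.9]
force: [-2.3, 1.3, 5.8]
opening: 0.0407
```

Call:
move_arm([
  [[0.05,0,0,0],[0,0,0,0],[0,0,0,0]],
])

```text
clock: 28.0
tool_pos: [0.4712, -0.2758, 0.0298]
orientation: [-114.4, 90.0, -33.5]
force: [-3.2, 2.8, 10.7]
opening: 0.0402
```

Call:
move_arm([
  [[0,0,0,0],[0,0,0,0],[0,0,0,0],[0,0,0,0]],
], jaw=5.6)

```text
clock: 28.4
tool_pos: [0.471, -0.2758, 0.0287]
orientation: [85.2, 90.0, 166.1]
force: [0.2, 0.0, 0.6]
opening: 0.0557
```

Call:
move_arm([
  [[-1,0,0,0],[-2.5,0,0,0],[-4,0,0,0],[-4.5,0,0,0],[-4.5,0,0,0]],
])

```text
clock: 28.9
tool_pos: [0.4706, -0.2758, 0.1964]
orientation: [171.7, 90.0, -107.4]
force: [2.9, 0.2, -0.4]
opening: 0.0559
```

```bash
python3 -c "
from h import *
plan(.5257,.3833,.22,81,15)"
```

```text
from [ 0.4706 -0.2758  0.1964] yaw 80.94 turn 0.1 step|4.41|cm
[[-0.16, 0.33, 4.4, -0.0], [-0.16, 0.33, 4.4, -0.0], [-0.16, 0.33, 4.4, -0.0], [-0.16, 0.33, 4.4, -0.0], [-0.16, 0.33, 4.4, -0.0], [-0.16, 0.33, 4.4, -0.0], [-0.16, 0.33, 4.4, -0.0], [-0.16, 0.33, 4.4, -0.0]]
[[-0.16, 0.33, 4.4, -0.0], [-0.16, 0.33, 4.4, -0.0], [-0.16, 0.33, 4.4, -0.0], [-0.16, 0.33, 4.4, -0.0], [-0.16, 0.33, 4.4, -0.0], [-0.16, 0.33, 4.4, -0.0], [-0.16, 0.32, 4.4, -0.0]]
```

Call:
move_arm([
  [[-0.16,0.33,4.4,0],[-0.16,0.33,4.4,0],[-0.16,0.33,4.4,0],[-0.16,0.33,4.4,0],[-0.16,0.33,4.4,0],[-0.16,0.33,4.4,0],[-0.16,0.33,4.4,0],[-0.16,0.33,4.4,0]],
])

```text
clock: 29.7
tool_pos: [0.5002, 0.0778, 0.2078]
orientation: [-56.2, 89.9, 24.7]
force: [0.4, 0.1, 0.4]
opening: 0.0558
```

Call:
move_arm([
  [[-0.16,0.33,4.4,0],[-0.16,0.33,4.4,0],[-0.16,0.33,4.4,0],[-0.16,0.33,4.4,0],[-0.16,0.33,4.4,0],[-0.16,0.33,4.4,0],[-0.16,0.33,4.4,0]],
])

```text
clock: 30.4
tool_pos: [0.526, 0.3855, 0.2189]
orientation: [-39.1, 90.0, 41.8]
force: [1.1, 0.2, 0.3]
opening: 0.0556
```

Call:
move_arm([
  [[0,0,0,0],[0,0,0,0],[0,0,0,0]],
])

```text
clock: 30.7
tool_pos: [0.5259, 0.383, 0.2182]
orientation: [144.9, 90.0, -134.2]
force: [-0.8, -0.4, 0.1]
opening: 0.0562
```

```bash
python3 -c "
from h import *
p,M=pose();print(p,yaw(),get_obs()['clock'])
a,_=snap('wrist','w8');snap('top','t8')
h=cv2.cvtColor(a,cv2.COLOR_RGB2HSV);m=cv2.inRange(h,(22,150,90),(34,255,255));n,l,s,c=cv2.connectedComponentsWithStats(m)
for i in range(1,n):
  if s[i,4]>100:
    q=wpx(p,M,s[i,0]+s[i,2]/2,s[i,1]+s[i,3]/2,.043);print(s[i],q.round(4),cmd(q[0],q[1],.022,81))
"
```

```text
[0.52594355 0.38303386 0.21821682] 80.92513003420488 30.7
[262 171  30  31 729] [0.5264 0.3844 0.043 ] (array([1.965e+01, 1.000e-02, 1.700e-01]), -0.002)
```

Call:
move_arm([
  [[2.8,0,0.05,0],[2.8,0,0.05,0],[2.8,0,0,0],[2.8,0,0,0],[2.8,0,0,0],[2.8,0,0,0],[2.8,0,0,0],[0,0,0,0]],
])

```text
clock: 31.6
tool_pos: [0.5247, 0.3817, 0.0186]
orientation: [145.8, 89.6, -133.4]
force: [-0.4, 0.1, 0.5]
opening: 0.0557
```

Call:
move_arm([
  [[0,0,0,0],[0,0,0,0],[0,0,0,0],[0,0,0,0],[0,0,0,0],[0,0,0,0]],
], jaw=1.5)

```text
clock: 32.2
tool_pos: [0.5269, 0.3853, 0.0237]
orientation: [-41.1, 89.9, 39.8]
force: [-1.5, -0.7, 6.6]
opening: 0.0326
```

Call:
move_arm([
  [[-1,0,0,0],[-2,0,0,0],[-3,0,0,0],[-3.5,0,0,0],[-3,0,0,0],[0,0,0,0]],
])

```text
clock: 32.8
tool_pos: [0.5283, 0.3868, 0.1531]
orientation: [-35.5, 89.5, 45.4]
force: [1.0, -0.1, -0.2]
opening: 0.0327
```

```bash
python3 -c "
from h import *
plan(.4865,-.1805,.12,81,13)"
```

```text
from [0.5283 0.3868 0.1531] yaw 80.98 turn 0.0 step|4.38|cm
[[0.22, -0.37, -4.36, -0.0], [0.22, -0.36, -4.36, -0.0], [0.22, -0.36, -4.36, -0.0], [0.22, -0.36, -4.36, -0.0], [0.22, -0.36, -4.36, -0.0], [0.22, -0.36, -4.36, -0.0], [0.22, -0.36, -4.36, -0.0], [0.22, -0.36, -4.36, -0.0]]
[[0.22, -0.36, -4.36, -0.0], [0.22, -0.36, -4.36, -0.0], [0.22, -0.36, -4.36, -0.0], [0.22, -0.36, -4.36, -0.0], [0.22, -0.36, -4.36, -0.0]]
```

Call:
move_arm([
  [[0.22,-0.36,-4.36,0],[0.22,-0.36,-4.36,0],[0.22,-0.36,-4.36,0],[0.22,-0.36,-4.36,0],[0.22,-0.36,-4.36,0],[0.22,-0.36,-4.36,0],[0.22,-0.36,-4.36,0],[0.22,-0.36,-4.36,0]],
])

```text
clock: 33.6
tool_pos: [0.4992, 0.0342, 0.1297]
orientation: [-42.4, 90.0, 38.6]
force: [1.2, -0.9, -0.4]
opening: 0.033
```

Call:
move_arm([
  [[0.22,-0.36,-4.36,0],[0.22,-0.36,-4.36,0],[0.22,-0.36,-4.36,0],[0.22,-0.36,-4.36,0],[0.22,-0.36,-4.36,0],[0,0,0,0],[0,0,0,0],[0,0,0,0]],
])

```text
clock: 34.4
tool_pos: [0.4832, -0.1819, 0.1185]
orientation: [-35.9, 90.0, 45.0]
force: [-0.2, 0.1, -0.8]
opening: 0.0327
```

```bash
python3 -c "
from h import *
p,M=pose();np.savez('pics/w9p.npz',p=p,M=M);print(p,yaw(),get_obs()['clock'],get_obs()['opening'])
a,_=snap('wrist','w9')
cv2.imwrite('pics/w9b.png',cv2.resize(a,(800,600))[:,:,::-1])"
```

```text
[ 0.48320439 -0.18192223  0.11848487] 80.93542945871563 34.4 0.03269963661181254
```

View pics/w9b.png

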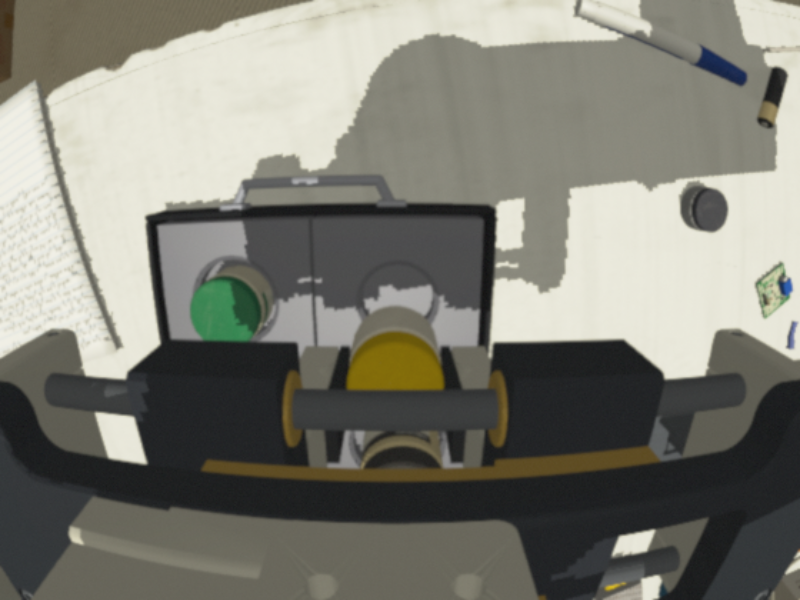

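```bash
python3 -c "
from h import *
k=.7;F=np.load('pics/w9p.npz');p,M=F['p'],F['M'];q=lambda u,v:wpx(p,M,u*k,v*k,.022)
a,b=q(357,300),q(438,300);print(np.linalg.norm(a-b),(a+b)/2,q(397.5,262)-M[:,1]*.024)
for t in ((.4862,-.1805),(.4865,-.180)):print(cmd(*t,.045,81))"
```

```text
0.046646434364962845 [ 0.48665541 -0.18011289  0.022     ] [ 0.48836217 -0.18044029  0.02200342]
(array([ 7.35, -0.26,  0.15]), -0.0)
(array([ 7.35, -0.28,  0.2 ]), -0.0)
```

Call:
move_arm([
  [[1.4,-0.14,0.09,0],[1.5,-0.14,0.09,0],[1.5,0,0,0],[1.5,0,0,0],[1.2,0,0,0],[0,0,0,0],[0,0,0,0]],
])

```text
clock: 35.15
tool_pos: [0.4866, -0.1805, 0.0476]
orientation: [148.3, 90.0, -130.7]
force: [-1.3, 0.5, -0.4]
opening: 0.0326
```

Call:
move_arm([
  [[0.4,0,0,0],[0.4,0,0,0],[0.2,0,0,0],[0,0,0,0],[0,0,0,0]],
])

```text
clock: 35.65
tool_pos: [0.4863, -0.1811, 0.0374]
orientation: [156.5, 90.0, -122.6]
force: [0.5, 0.0, -0.5]
opening: 0.0324
```

Call:
move_arm([
  [[0.2,0,0,0],[0,0,0,0],[0,0,0,0]],
])

```text
clock: 35.95
tool_pos: [0.4862, -0.181, 0.0353]
orientation: [100.7, 90.0, -178.4]
force: [0.0, -0.6, -1.1]
opening: 0.0327
```

Call:
move_arm([
  [[0.1,0,0,0],[0,0,0,0],[0,0,0,0]],
])

```text
clock: 36.25
tool_pos: [0.4862, -0.181, 0.0343]
orientation: [107.8, 90.0, -171.3]
force: [0.3, 0.2, -1.5]
opening: 0.0324
```

Call:
move_arm([
  [[0.08,0,0,0],[0,0,0,0],[0,0,0,0]],
])

```text
clock: 36.55
tool_pos: [0.4864, -0.181, 0.0337]
orientation: [-99.3, 90.0, -18.4]
force: [-0.8, 0.1, 1.4]
opening: 0.0325
```

Floor contact. Release, rise and clear the view.

Call:
move_arm([
  [[0.03,0,0,0],[0,0,0,0],[0,0,0,0],[0,0,0,0],[0,0,0,0],[0,0,0,0]],
], jaw=4.8)

```text
clock: 37.15
tool_pos: [0.4863, -0.181, 0.0332]
orientation: [106.4, 90.0, -172.7]
force: [-0.1, -0.2, 1.0]
opening: 0.0482
```

Call:
move_arm([
  [[-1,0,0,0],[-2.5,0,0,0],[-4,0,0,0],[-4.5,0,0,0],[-4.5,0,0,0],[-1,0,4.5,0],[0,0,4.5,0],[0,0,4.5,0]],
])

```text
clock: 37.95
tool_pos: [0.5077, -0.0465, 0.2101]
orientation: [-65.2, 89.8, 15.7]
force: [0.9, -0.0, 0.3]
opening: 0.048
```

Call:
move_arm([
  [[0,0,4.5,0],[0,0,4.5,0],[0,0,4.5,0],[0,0,4.5,0],[0,0,4.5,0],[0,0,4.5,0],[0,0,0,0],[0,0,0,0]],
])

```text
clock: 38.75
tool_pos: [0.5497, 0.2198, 0.2084]
orientation: [134.9, 90.0, -144.1]
force: [-0.8, -0.6, -0.4]
opening: 0.0482
```

```bash
python3 -c "
from h import *
print(get_obs()['clock'],get_obs()['force'])
b,d=snap('top','t10');s,_=snap('scene','s10');C=cloud('top',d)
A=np.zeros((600,800,3),np.uint8);A[:420,:420]=cv2.resize(b[145:255,330:440],(420,420));A[:420,420:800]=cv2.resize(s[220:300,270:385],(380,264+156))[:, :];A[420:600,:240]=cv2.resize(b,(240,180))
cv2.imwrite('pics/f.png',A[:,:,::-1])
Q=C.reshape(-1,3)
for n,c,r in(('L',(.5825,-.196),.016),('M',(.471,-.2755),.014),('S',(.4865,-.18),.011),('tin',(.4575,.031),.009),('loupe',(.627,.292),.01),('grip',(.5875,-.297),.008)):
  m=np.hypot(Q[:,0]-c[0],Q[:,1]-c[1])<r;print(n,m.sum(),np.percentile(Q[m,2],[10,50,90]).round(3))
"
```

```text
38.75 [-0.84807332 -0.61689433 -0.44764977]
L 142 [0.071 0.073 0.075]
M 109 [0.044 0.046 0.048]
S 70 [0.051 0.052 0.054]
tin 48 [0.021 0.022 0.025]Traceback (most recent call last):
  File "<string>", line 9, in <module>
    m=np.hypot(Q[:,0]-c[0],Q[:,1]-c[1])<r;print(n,m.sum(),np.percentile(Q[m,2],[10,50,90]).round(3))
                                                          ~~~~~~~~~~~~~^^^^^^^^^^^^^^^^^^^
    return _quantile_unchecked(
        a, q, axis, out, overwrite_input, method, keepdims, weights)
    return _ureduce(a,
                    func=_quantile_ureduce_func,
    ...<5 lines>...
                    overwrite_input=overwrite_input,
                    method=method)
    r = func(a, **kwargs)
    result = _quantile(arr,
                       quantiles=q,
    ...<2 lines>...
                       out=out,
                       weights=wgt)
    slices_having_nans = np.isnan(arr[-1, ...])
                                  ~~~^^^^^^^^^
IndexError: index -1 is out of bounds for axis 0 with size 0
```

View pics/f.png

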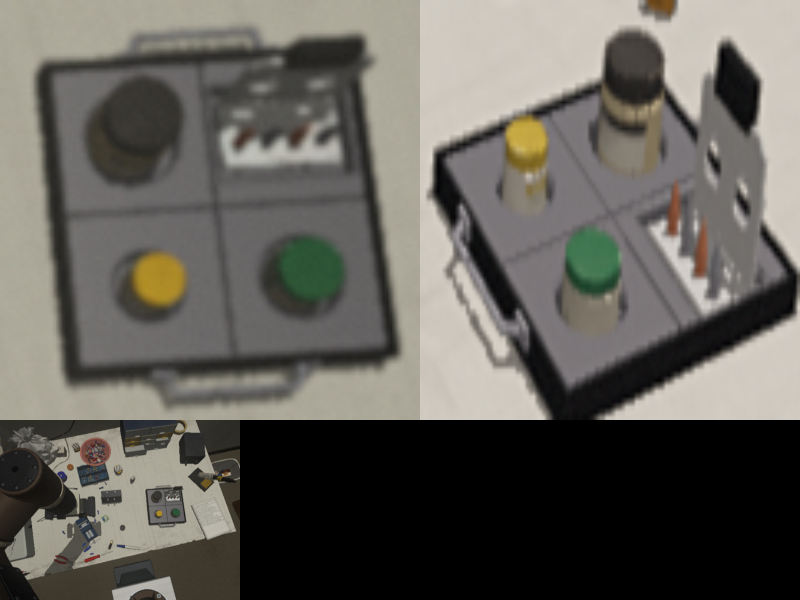

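```bash
python3 -c "
from h import *
print(close_job())"
```

```text
the job is handed in; nothing more can be done
None
```

The caddy is packed and handed in at about 39 s of the 101 s allowed. I lifted the tip rack off its screws and stood it upright in the pocket. I then set the large, medium and small jars, in that order, in the wells of their sizes.

**Jars:** the last top-camera depth put the lid tops at 73, 46 and 52 mm. Fully seated they should be 73, 47 and 53 mm, so all three are down on their well floors. I also felt each jar touch the floor before releasing it.

**Rack:** the final pictures show it standing upright in the pocket, though its grip height was not measured. That last script stopped with an error at the loupe before it reached the grip.

**Look-alikes:** the tinner jar is still in place, with its top measured at 22 mm. The loupe was hidden by the arm in the final top view, so I did not confirm it at the end. No move was aimed at it and nothing came close to it.

The highest wrist force shown after any move was about 12 N. The limit is 120 N.

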